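Set a pan heating: socket switch, hob key, kitchen timer

TASK

Set the pan heating with three light fingertip taps, in this order: tap the raised half of the wide rocker on the socket bar so that it tips over to on, then tap the hob's round key well down and let it spring back, then tap the dome of the puck timer down so that it stays down. Only touch: do not lift or shove the timer, do not press the other switch or the other keys, do not press hard, and leave everything else on the counter where it stands.

Things in the scene. Friction and masses are not known exactly. Their poses are not given: they have to be found in the camera images.
- socket_bar: Aluminium worktop socket bar, fixed, 220 (x) x 80 (y) x 50 mm high, with two white plastic rocker switches, two small slots and one round socket on top. Origin: centre of its underside; x along its length, z up. It may stand on the left or the right of the hob.
- wide_rocker_raised_half (a point): First spot, on the WIDE rocker (36 mm along the bar, 52 mm across, tilt axis along bar x at x=+72, y=0, z=56 mm). Off: its bar +y half stands up, sloping 0.18 rad; this point is on that half's upper face, 17 mm from the axis, 63 mm above the counter. Pushed here (about 2 N) it sinks about 6 mm until fully on. It moves with the rocker, which stays where it is left.
- wide_rocker (a joint): Tilt of the wide rocker: 0 = off (start), 0.36 rad = fully on, hard stop. It counts as on from 0.26 rad.
- narrow_rocker (a joint): Tilt of the NARROW rocker (14 mm along the bar, 52 mm across, centre at bar x=+22 mm), not to be touched: 0 = off (start), 0.36 = on.
- hob: Black portable induction hob, fixed, 360 (x) x 280 (y) x 55 mm high. Origin: centre of its underside; its key strip is the edge nearest the robot (hob x=-145 mm). White plastic keys in a row, from hob +y to -y: square key (24 mm) at y=+70 mm, round key (28 mm across) at y=0, bar key (44 x 12 mm) at y=-70 mm.
- round_key_top (a point): The spot to tap second: top centre of the ROUND key, 64 mm above the counter when up; moves with the key.
- round_key (a joint): How far the round key is pressed: 0 = up, 0.007 m = fully down, hard stop; a spring of about 0.5 N at the top and 3 N fully down lifts it again. It counts as pressed from 0.0035 m.
- square_key (a joint): The same for the square key (not to be pressed).
- bar_key (a joint): The same for the bar key (not to be pressed).
- timer: Round steel puck timer, LOOSE, 0.2 kg, 64 mm across, 26 mm high without its dome. Origin: centre of its underside; z up.
- timer_dome_top (a point): The spot to tap third: top centre of the timer's white dome (44 mm across, flat-topped), 38 mm above the counter when up; moves with the dome.
- timer_dome (a joint): How far the dome is pressed: 0 = up (start), 0.008 m = fully down, hard stop; needs about 2 N and stays where it is left. It counts as down from 0.0045 m.
- pan: Steel saute pan, loose, 200 mm across, 60 mm high, on the hob behind the keys, with a black handle that points away from the robot. Origin: centre of its underside.
- spice_jar: Amber spice jar, loose, 44 mm across, 75 mm high, between robot and hob. Origin: centre of its underside.
- bowl: Small blue bowl, loose, 90 mm across, 40 mm high, between robot and hob. Origin: centre of its underside.
- mill: Dark wooden pepper mill, loose, 54 mm across, 152 mm high, at the left of the hob. Origin: centre of its underside.
- oil: Green oil bottle, loose, 60 mm across, 200 mm high, at the right of the hob. Origin: centre of its underside.
- mug: White mug, loose, 80 mm across, 90 mm high, far left. Origin: centre of its underside.
- spoon: Wooden spoon lying flat on the counter, under 300 mm long, loose, far right. Origin: on its underside.

How it is judged:
By the outcome, as a careful person would: the job done as asked, in the order asked, and still so for the second after the job is handed in, with the robot touching nothing.
It also fails if it takes over 54 s, if anything falls off the work surface, if the arm or the gripper's body presses on something with over 40 N, if the wrist force passes 120 N, or if a joint passes its speed limit or range.

ROBOT

A 6-joint arm with a two-finger parallel gripper is mounted at the origin on the work surface. World frame = base frame: x ahead of the robot, y to its left, z up, the work surface at z = 0. Lengths are in m, angles in rad, forces in N, time in s.
With the tool pointing down it reaches from about 0.35 to 0.775 m from the base axis. Payload 5.5 kg.
Tool frame: the origin (TCP) lies between the finger pads; the fingertips stand 8 mm ahead of it and the grasp point (between the pads) lies 11 mm behind it; z points along the fingers, y is the line along which they close (so a half turn about z gives the same grasp; the last joint's range is limited). The gripper opens to 85 mm and grips with 20 to 120 N. Pads are 22 mm wide; open, the fingers measure 114 mm over their backs; the gripper's body (76 mm by 85 mm) begins 54 mm behind the grasp point. The pads swing forward as they close: fully open they stand 13 mm farther back than shut.
Start: joints at [-1.371, 0.313, 0.046, 1.304, 0, 1.431], TCP at [0.192, -0.542, 0.239] pointing down, gripper open.
Joint ranges: [-2.76, 2.76], [-0.86, 1.69], [-1.03, 1.26], [-2.2, 2.34], [-1.47, 1.5], [-3.14, 3.14]. Speed limits (rad/s): [2.57, 2.57, 3.14, 3.14, 3.14, 3.14].

INTERFACE

Orientations are given as a unit quaternion [w, x, y, z].
In Python, from workcell import env gives the robot as it stands.
- The arm moves only by the tool move_arm, never from a script. Its argument "moves" is one flat list of numbers, 5 for each row, row after row: the shift along the world's x, y, z in m, then the turn about the world's z in rad, then the finger opening in m, from 0 to 0.0854. A call has 1 to 12 rows; each row is the pose to reach, as a shift and turn from the pose commanded when the call began; what a row does not reach only later rows make up. A row lasts 1/12 s, in which the tool goes at most 41.7 mm and 7.16 degrees, less where a joint would pass 70% of its speed; a pose out of reach is approached as far as the arm can. A call with a gripper value outside its range is refused whole. The fingers move at their own pace and stop on an object; "newtons" is the grip in N (left out, the last holds). Time passes only in rows, so rows that repeat a pose let the fingers close. It gives the time, the measured TCP pose, the force, the opening and the grip force at its end, in the units of the state.
- env.get_state(): the state, without advancing time (a new reading comes with each control period).
- env.read_camera(name): name is "side" or "top"; returns a dict with "pixels" (384x512x3 uint8, red, green, blue), "camera_matrix" (3x3 intrinsics, pixels), "distortion" ([k1, k2, p1, p2, k3] as OpenCV has them; the pictures are not rectified), "rvec" (rotation vector, rad) and "tvec" (3), from world to camera coordinates, as OpenCV has them. Camera axes: x right, y down, z forward; pixel columns grow to the right and rows downward; lengths in m; the calibration is good to about 2 mm. A picture is of the moment at which its call begins. There is no depth.
- env.hand_in(): hands the job in; it is judged then, once.
The state is a dict: "clock": time; "joint_pos": joint angles; "qvel": joint speeds; "tau": joint torques, N m; "tcp_pos": TCP position; "orientation": TCP orientation; "wrist_force": force on the tool from outside, world axes, zero at the start; "ft_torque": the same for the moment, N m; "finger_gap": finger opening in m; "grip_force": force on a finger pad.
Only numpy, scipy, OpenCV 4.12 (cv2) and the standard library are available. Lean on these libraries where they do the work, as an engineer would, in place of code of your own. Each camera call takes 0.05 s, during which the arm holds its last target. There are 200 camera calls.

## Working session

There is one attempt and no reset: what is moved stays moved. The work goes in short steps, Python scripts to look and compute and a tool call to move; the robot and the scene stay as the last step left them, time stands still between calls to the robot, and variables do not carry over. Pictures are saved under pics/ and viewed, at most 10 in all, crops included, and the job is handed in when it is done.

Besides the shell and the picture viewer there is one more tool, called after "Call:" as name(argument=value, ...) on one line, values as JSON. move_arm: Moves the arm, as the interface text tells. Its arguments: {"type":"object","properties":{"moves":{"type":"array"},"newtons":{"type":"number"}},"required":["moves"]}

```bash
mkdir -p pics
cat > h.py <<'E'
import numpy as np, cv2
from workcell import env
def cam(n):
    return env.read_camera(n)
def ray(c,u,v,z):
    p=cv2.undistortPoints(np.array([[[u,v]]],float),c["camera_matrix"],np.array(c["distortion"]))[0,0]
    R=cv2.Rodrigues(np.array(c["rvec"],float))[0]; t=np.array(c["tvec"],float).ravel()
    o=-R.T@t; d=R.T@np.array([p[0],p[1],1]); return o+d*(z-o[2])/d[2]
def proj(c,P):
    return cv2.projectPoints(np.array(P,float).reshape(-1,1,3),np.array(c["rvec"],float),np.array(c["tvec"],float),c["camera_matrix"],np.array(c["distortion"]))[0][:,0]
E
python3 - <<'E'
from h import *
import pickle
for n in("top","side"):
    c=cam(n); pickle.dump(c,open(n+".pkl","wb"))
    cv2.imwrite(f"pics/{n}0.png",cv2.resize(c["pixels"][:,:,::-1],(800,600),interpolation=cv2.INTER_CUBIC))
    R=cv2.Rodrigues(np.array(c["rvec"],float))[0]; print(n,-R.T@np.array(c["tvec"]).ravel(),c["camera_matrix"][0][0])
s=env.get_state();print(s["tcp_pos"],s["orientation"],s["clock"],s["finger_gap"])
E
```

```text
top [ 0.35701746 -0.00665221  1.54410034] 468.7209148164151
side [0.50176663 1.10852182 0.72056757] 426.68499326055604
[ 0.19154627 -0.5416987   0.23850101] [-8.09589899e-04  9.85602183e-01  1.69078917e-01 -2.68245070e-05] 0.1 0.08523520103597827
```

View pics/top0.png

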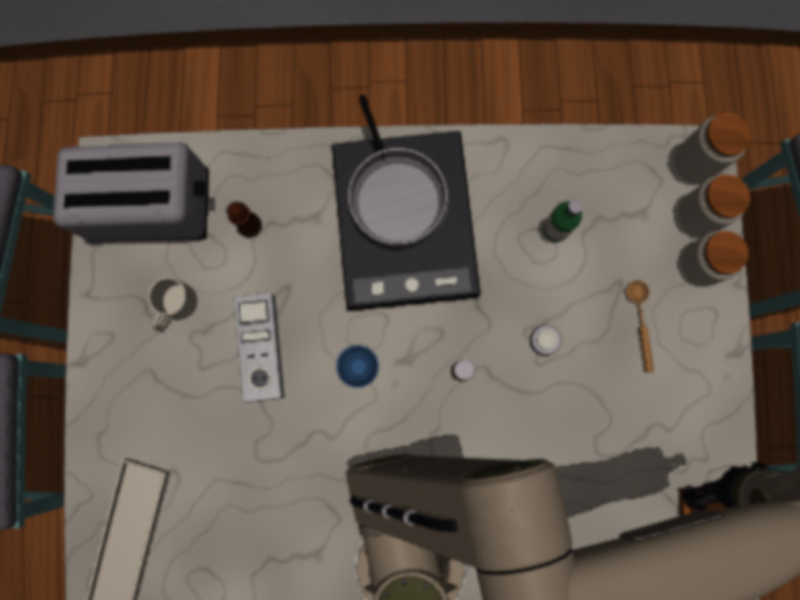

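View pics/side0.png

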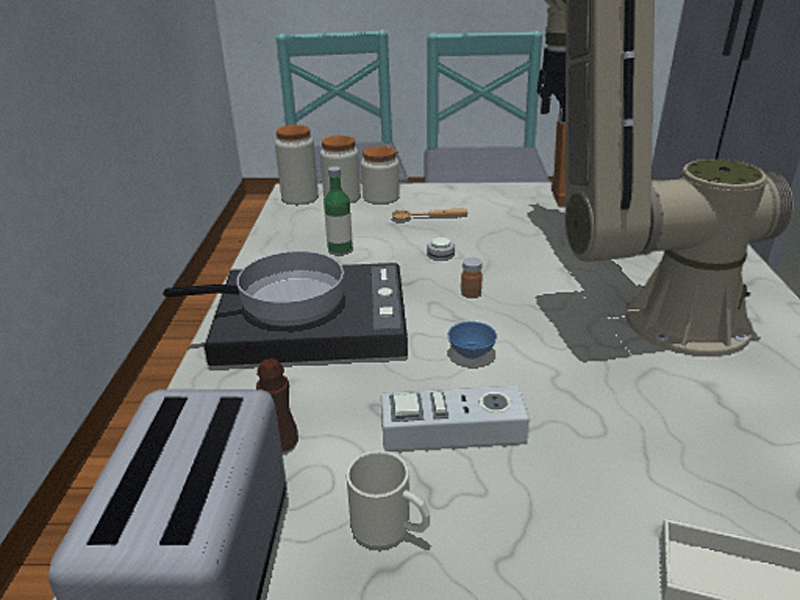

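The top picture (800 px wide) shows the bar on the left, with the wide rocker at its far end (253,312). The round key is at (412,284) and the timer at (545,340). The bar's x axis points roughly along world +x. Next I'll measure these from blobs in both cameras.

```bash
cat > m.py <<'E'
from h import *
import pickle
k=1.5625
C={n:pickle.load(open(n+".pkl","rb")) for n in("top","side")}
def blob(n,u,v,r,th):
    g=cv2.cvtColor(C[n]["pixels"],cv2.COLOR_RGB2GRAY); u,v=int(u/k),int(v/k)
    w=g[v-r:v+r+1,u-r:u+r+1]; big=(w>th).astype(np.uint8)
    nb,l,st,ce=cv2.connectedComponentsWithStats(big,connectivity=4)
    i=l[r,r] 
    return ce[i]+[u-r,v-r], st[i], int(w.max()), int(np.median(w))
for name,t,s,z in(("rocker",(253,312),(405,404),.058),("narrow",(257,337),(439,404),.058),("round",(412,284),(385,291),.064),("square",(377,288),(386,311),.064),("bar",(446,281),(384,274),.064),("dome",(545,340),(441,243),.038)):
    for n,p in(("top",t),("side",s)):
        g=cv2.cvtColor(C[n]["pixels"],cv2.COLOR_RGB2GRAY); th=int(g[int(p[1]/k),int(p[0]/k)])*0.87
        c,st,mx,md=blob(n,*p,14,th)
        print(name,n,c.round(1),st,mx,md,ray(C[n],*c,z).round(4))
# bar outline in top
for P in((237,296),(274,293),(283,398),(243,402)): print("barcorner",ray(C["top"],P[0]/k,P[1]/k,.05).round(4))
for P in((348,309),(478,297),(460,131),(333,145)): print("hobcorner",ray(C["top"],P[0]/k,P[1]/k,.055).round(4))
a=cv2.resize(C["top"]["pixels"][180:265,145:190,::-1],None,fx=7,fy=7,interpolation=cv2.INTER_CUBIC)
b=cv2.resize(C["side"]["pixels"][240:300,235:345,::-1],None,fx=4.4,fy=4.4,interpolation=cv2.INTER_CUBIC)
o=np.zeros((600,800,3),np.uint8);o[:a.shape[0],:a.shape[1]]=a;o[:b.shape[0],316:316+b.shape[1]]=b
d=cv2.resize(C["top"]["pixels"][200:235,330:365,::-1],None,fx=7,fy=7);o[300:300+d.shape[0],400:400+d.shape[1]]=d
cv2.imwrite("pics/crop1.png",o)
E
python3 m.py
```

```text
rocker top [161.3 199.2] [  7   9  16  11 145] 176 137 [0.5314 0.3171 0.058 ]
rocker side [259.3 252.8] [  2   0  27  20 280] 230 177 [0.5324 0.2997 0.058 ]
narrow top [162.8 214.4] [ 6 11 15  5 52] 176 136 [0.4821 0.3116 0.058 ]
narrow side [282.  256.3] [  0   0  29  28 527] 230 179 [0.4778 0.312  0.058 ]
round top [263.2 181.8] [11 12  7  7 38] 176 74 [ 0.5816 -0.0116  0.064 ]
round side [245.9 186. ] [10 12  9  5 30] 247 94 [ 0.5815 -0.0097  0.064 ]
square top [241.4 184.1] [12 11  6  7 35] 176 75 [0.5754 0.058  0.064 ]
square side [246.5 198.5] [10 12  8  4 32] 247 93 [0.5758 0.0617 0.064 ]
bar top [285.  179.5] [ 8 13 13  4 36] 170 74 [ 0.5881 -0.0814  0.064 ]
bar side [245.  175.2] [13 11  3  7 20] 247 100 [ 0.5878 -0.078   0.064 ]
dome top [350.5 216.7] [ 11   8  12  13 121] 175 131 [ 0.4674 -0.2921  0.038 ]
dome side [281.2 153.8] [ 6 11 14  5 50] 230 172 [ 0.4692 -0.284   0.038 ]
barcorner [0.5646 0.3511 0.05  ]
barcorner [0.5697 0.2732 0.05  ]
barcorner [0.3531 0.2534 0.05  ]
barcorner [0.3454 0.3363 0.05  ]
hobcorner [0.5334 0.1188 0.055 ]
hobcorner [ 0.5541 -0.1482  0.055 ]
hobcorner [ 0.9117 -0.1209  0.055 ]
hobcorner [0.8853 0.1501 0.055 ]
```

View pics/crop1.png

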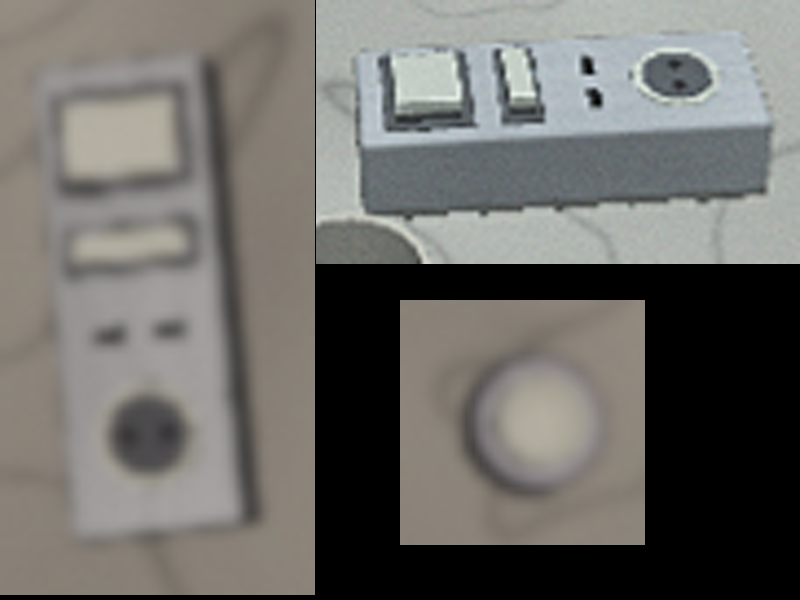

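```bash
cat > ov.py <<'E'
from h import *
import pickle
C={n:pickle.load(open(n+".pkl","rb")) for n in("top","side")}
def T(x,y,a,P):
    P=np.array(P,float);c,s=np.cos(a),np.sin(a);return np.c_[x+c*P[:,0]-s*P[:,1],y+s*P[:,0]+c*P[:,1],P[:,2]]
th=np.linspace(0,2*np.pi,33)
circ=lambda r,z:np.c_[r*np.cos(th),r*np.sin(th),0*th+z]
rect=lambda x0,x1,y0,y1,z0,z1=None:np.array([[x0,y0,z0],[x1,y0,z0],[x1,y1,z1 or z0],[x0,y1,z1 or z0],[x0,y0,z0]])
def shapes(bar,hobk,tim):
    b=lambda P:T(*bar,P); t=lambda P:T(*tim,0,P)
    return [b(rect(-.11,.11,-.04,.04,.05)),b(rect(.054,.09,-.026,.026,.0553,.0646)),b(rect(.015,.029,-.026,.026,.0553,.0646)),
      T(*hobk,0,circ(.014,.064)),t(circ(.022,.038)),t(circ(.032,.026))]
def view(S,out):
    o=np.zeros((600,800,3),np.uint8)
    for n,u,v,w,h,f,ox,oy in(("top",143,178,50,85,7,0,0),("side",235,240,110,62,4,350,0),("top",250,170,30,25,7,350,250),("side",230,173,30,25,7,570,250),("top",335,203,30,28,7,350,425),("side",265,142,35,28,6.3,570,425)):
        I=cv2.resize(C[n]["pixels"][v:v+h,u:u+w,::-1],None,fx=f,fy=f,interpolation=cv2.INTER_CUBIC)
        for P in S: 
            q=(proj(C[n],P)-[u,v]+.5)*f; cv2.polylines(I,[np.int32(q.round())],False,(0,0,255),1)
        I=I[:600-oy,:800-ox];o[oy:oy+I.shape[0],ox:ox+I.shape[1]]=I
    cv2.imwrite(out,o)
if __name__=="__main__":
    view(shapes((.459,.305,.08),(.5815,-.0106),(.468,-.289)),"pics/ov1.png")
E
python3 ov.py
```

```text
(no output)
```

View pics/ov1.png

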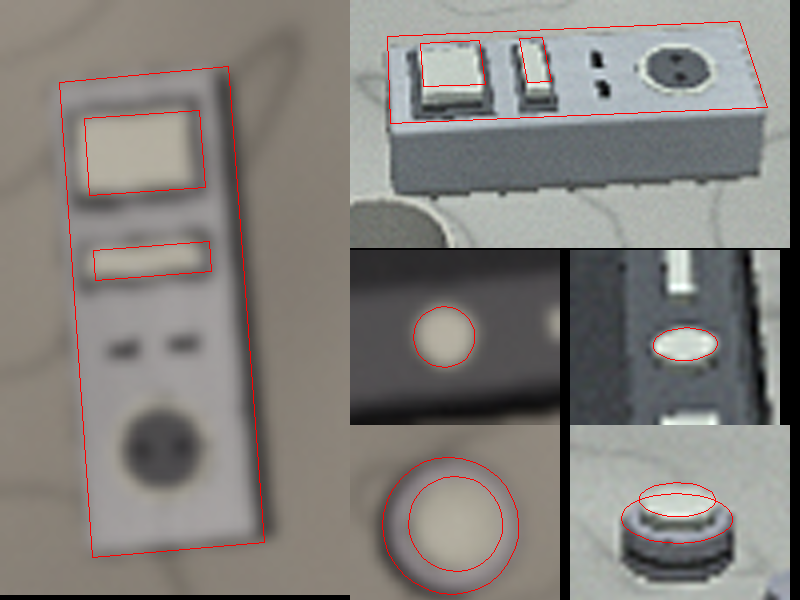

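The key fits. The timer fits to about 1 mm. The bar needs about +3 mm in y, so its pose is (0.460, 0.308) with yaw 0.08. Targets are rocker (0.530, 0.334), key (0.5815, -0.0106) and timer (0.468, -0.288). I'll close the fingers and move out.

Call:
move_arm(moves=[0.03, 0.03, 0.03, 0.1, 0, 0.06, 0.06, 0.03, 0.2, 0, 0.09, 0.09, 0.03, 0.3, 0, 0.12, 0.12, 0.03, 0.4, 0, 0.15, 0.15, 0.03, 0.5, 0, 0.18, 0.18, 0.03, 0.6, 0, 0.21, 0.21, 0.03, 0.7, 0, 0.24, 0.24, 0.03, 0.8, 0, 0.27, 0.27, 0.03, 0.9, 0, 0.29, 0.3, 0.03, 1.0, 0, 0.31, 0.33, 0.03, 1.1, 0, 0.32, 0.36, 0.03, 1.2, 0])

```text
clock: 1.1
tcp_pos: [0.5136, -0.1801, 0.2686]
orientation: [-0.0, 0.716, 0.698, 0.0]
wrist_force: [0.6, -0.6, -0.0]
finger_gap: -0.0002
grip_force: 0.0
```

Call:
move_arm(moves=[0.0, 0.04, 0, 0.1, 0, 0.01, 0.08, 0, 0.11, 0, 0.02, 0.12, 0, 0.11, 0, 0.02, 0.16, 0, 0.11, 0, 0.02, 0.2, 0, 0.11, 0, 0.02, 0.24, 0, 0.11, 0, 0.02, 0.28, 0, 0.11, 0, 0.02, 0.32, 0, 0.11, 0, 0.02, 0.36, 0, 0.11, 0, 0.02, 0.4, 0, 0.11, 0, 0.02, 0.44, 0, 0.11, 0, 0.02, 0.48, 0, 0.11, 0])

```text
clock: 2.1
tcp_pos: [0.531, 0.2998, 0.2689]
orientation: [-0.0, 0.679, 0.735, -0.0]
wrist_force: [0.8, -1.3, 0.2]
finger_gap: 0.0001
grip_force: 0.0
```

Call:
move_arm(moves=[-0.002, 0.034, -0.02, 0, 0, -0.002, 0.034, -0.06, 0, 0, -0.002, 0.034, -0.1, 0, 0, -0.002, 0.034, -0.13, 0, 0, -0.002, 0.034, -0.16, 0, 0, -0.002, 0.034, -0.174, 0, 0, -0.002, 0.034, -0.174, 0, 0, -0.002, 0.034, -0.174, 0, 0])

```text
clock: 2.77
tcp_pos: [0.5288, 0.3315, 0.0942]
orientation: [-0.001, 0.679, 0.734, -0.001]
wrist_force: [-0.2, -0.3, 0.1]
finger_gap: 0.0001
grip_force: 0.0
```

Run:
```python
from h import *
s=env.get_state();print(s["tcp_pos"],s["wrist_force"])
o=np.zeros((600,800,3),np.uint8)
c=cam("side");I=c["pixels"][150:300,190:350,::-1];o=cv2.resize(I,(640,600),interpolation=cv2.INTER_CUBIC)
cv2.imwrite("pics/a.png",o)
```

```text
[0.52875033 0.33146924 0.09423189] [-0.16617282 -0.26633713  0.05658631]
```

View pics/a.png

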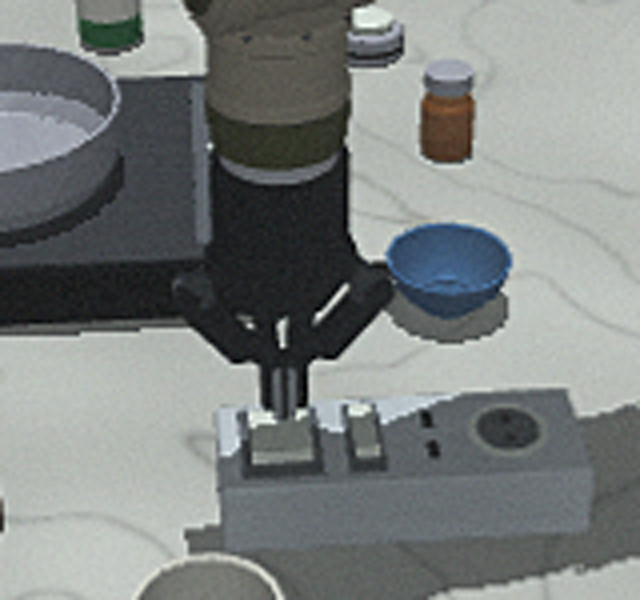

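Call:
move_arm(moves=[0.001, 0.005, -0.005, 0, 0, 0.001, 0.005, -0.01, 0, 0, 0.001, 0.005, -0.014, 0, 0, 0.001, 0.005, -0.016, 0, 0, 0.001, 0.005, -0.018, 0, 0, 0.001, 0.005, -0.02, 0, 0, 0.001, 0.005, -0.022, 0, 0, 0.001, 0.005, -0.022, 0, 0])

```text
clock: 3.48
tcp_pos: [0.5304, 0.3367, 0.0729]
orientation: [-0.0, 0.679, 0.734, -0.0]
wrist_force: [-0.0, 0.2, -0.1]
finger_gap: -0.0001
grip_force: 0.0
```

Call:
move_arm(moves=[0, 0, -0.001, 0, 0, 0, 0, -0.002, 0, 0, 0, 0, -0.002, 0, 0])

```text
clock: 3.73
tcp_pos: [0.5307, 0.337, 0.0714]
orientation: [-0.0, 0.679, 0.735, 0.0]
wrist_force: [-0.4, 0.3, 0.9]
finger_gap: -0.0004
grip_force: 0.3
```

Call:
move_arm(moves=[0, 0, -0.001, 0, 0, 0, 0, -0.002, 0, 0, 0, 0, -0.002, 0, 0])

```text
clock: 3.98
tcp_pos: [0.5308, 0.337, 0.0693]
orientation: [0.0, 0.679, 0.735, 0.0]
wrist_force: [-0.2, 0.7, 1.2]
finger_gap: -0.0001
grip_force: 0.5
```

Contact at TCP z of about 0.072, as predicted. I'll continue in small steps.

Call:
move_arm(moves=[0, 0, -0.001, 0, 0, 0, 0, -0.0015, 0, 0, 0, 0, -0.0015, 0, 0])

```text
clock: 4.23
tcp_pos: [0.5308, 0.337, 0.0679]
orientation: [0.0, 0.679, 0.734, 0.0]
wrist_force: [-0.6, 0.6, 1.4]
finger_gap: -0.0001
grip_force: 0.6
```

Call:
move_arm(moves=[0, 0, -0.001, 0, 0, 0, 0, -0.001, 0, 0])

```text
clock: 4.4
tcp_pos: [0.5308, 0.3371, 0.0669]
orientation: [-0.0, 0.679, 0.735, 0.0]
wrist_force: [-0.3, 2.6, 2.1]
finger_gap: 0.0001
grip_force: 1.2
```

Call:
move_arm(moves=[0, 0, -0.0005, 0, 0, 0, 0, -0.0005, 0, 0])

```text
clock: 4.57
tcp_pos: [0.5308, 0.3372, 0.0665]
orientation: [-0.0, 0.679, 0.735, 0.0]
wrist_force: [0.8, 2.3, 2.7]
finger_gap: -0.0001
grip_force: 1.5
```

Call:
move_arm(moves=[0, 0, -0.0005, 0, 0, 0, 0, -0.0005, 0, 0])

```text
clock: 4.73
tcp_pos: [0.5308, 0.3371, 0.0659]
orientation: [-0.0, 0.679, 0.735, 0.0]
wrist_force: [-0.6, 3.2, 3.2]
finger_gap: -0.0003
grip_force: 1.7
```

Call:
move_arm(moves=[0, 0, -0.0005, 0, 0, 0, 0, -0.0005, 0, 0])

```text
clock: 4.9
tcp_pos: [0.5308, 0.3371, 0.0657]
orientation: [0.0, 0.679, 0.735, 0.0]
wrist_force: [-1.4, 3.1, 4.4]
finger_gap: -0.0002
grip_force: 2.5
```

Call:
move_arm(moves=[0, 0, -0.0005, 0, 0, 0, 0, -0.0005, 0, 0])

```text
clock: 5.07
tcp_pos: [0.5309, 0.3372, 0.0656]
orientation: [0.0, 0.679, 0.735, 0.001]
wrist_force: [-1.3, 3.3, 6.0]
finger_gap: 0.0
grip_force: 3.6
```

Call:
move_arm(moves=[0, 0, 0.02, 0, 0, 0, 0, 0.05, 0, 0, 0.01, -0.03, 0.08, 0, 0, 0.02, -0.07, 0.09, 0, 0, 0.03, -0.11, 0.09, 0, 0, 0.04, -0.15, 0.09, 0, 0, 0.05, -0.19, 0.09, 0, 0, 0.05, -0.23, 0.09, 0, 0, 0.05, -0.27, 0.09, 0, 0, 0.05, -0.31, 0.09, 0, 0, 0.0505, -0.347, 0.07, 0, 0, 0.0505, -0.347, 0.04, 0, 0])

```text
clock: 6.07
tcp_pos: [0.5833, -0.0177, 0.1068]
orientation: [0.004, 0.681, 0.732, 0.0]
wrist_force: [0.8, 0.1, -0.3]
finger_gap: -0.0004
grip_force: 0.0
```

Run:
```python
from h import *
s=env.get_state();print(s["tcp_pos"],s["wrist_force"])
c=cam("side");I=c["pixels"][160:300,190:350,::-1];o=cv2.resize(I,(686,600),interpolation=cv2.INTER_CUBIC)
cv2.imwrite("pics/b.png",o)
```

```text
[ 0.58330706 -0.01765116  0.10677752] [ 0.79909972  0.06174124 -0.26815859]
```

View pics/b.png

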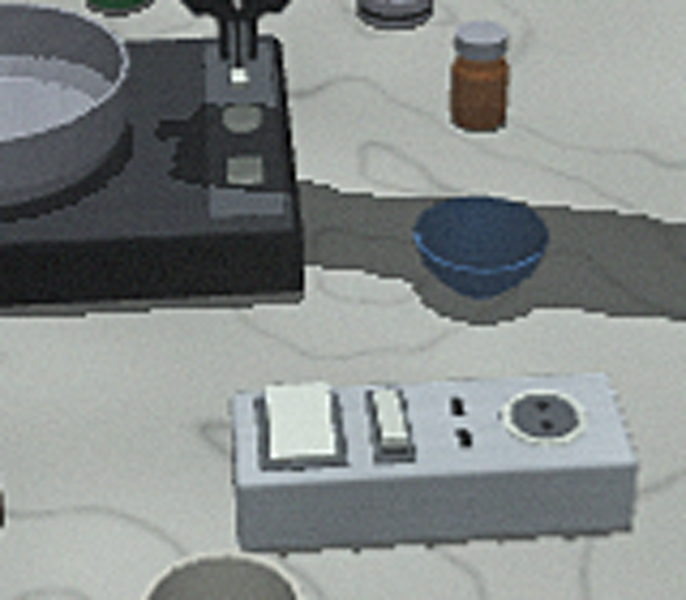

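The wide rocker at (300,420) now slopes toward the camera, so it is on, and the narrow one is unchanged. Now the round key.

Call:
move_arm(moves=[0, 0, -0.01, 0, 0, 0, 0, -0.02, 0, 0, 0, 0, -0.026, 0, 0, 0, 0, -0.026, 0, 0, 0, 0, -0.026, 0, 0])

```text
clock: 6.53
tcp_pos: [0.5813, -0.009, 0.0791]
orientation: [0.0, 0.678, 0.735, -0.0]
wrist_force: [0.4, -0.3, -0.7]
finger_gap: -0.0004
grip_force: 0.0
```

Call:
move_arm(moves=[0, -0.001, -0.003, 0, 0, 0, -0.001, -0.006, 0, 0, 0, -0.001, -0.0075, 0, 0, 0, -0.001, -0.009, 0, 0, 0, -0.001, -0.01, 0, 0, 0, -0.001, -0.01, 0, 0])

```text
clock: 7.03
tcp_pos: [0.5814, -0.011, 0.0689]
orientation: [0.0, 0.679, 0.734, 0.0]
wrist_force: [0.6, 1.6, 1.9]
finger_gap: 0.0
grip_force: 0.8
```

Call:
move_arm(moves=[0, 0, -0.001, 0, 0, 0, 0, -0.0025, 0, 0, 0, 0, -0.0025, 0, 0, 0, 0, -0.0025, 0, 0])

```text
clock: 7.37
tcp_pos: [0.5813, -0.0111, 0.0664]
orientation: [0.0, 0.679, 0.735, 0.0]
wrist_force: [-0.3, 2.2, 2.2]
finger_gap: 0.0002
grip_force: 1.2
```

Call:
move_arm(moves=[0, 0, -0.0007, 0, 0, 0, 0, -0.0007, 0, 0, 0, 0, -0.0007, 0, 0])

```text
clock: 7.62
tcp_pos: [0.5813, -0.0111, 0.0657]
orientation: [0.0, 0.679, 0.734, 0.0]
wrist_force: [1.2, 1.5, 2.6]
finger_gap: -0.0
grip_force: 1.3
```

Call:
move_arm(moves=[0, 0, 0.015, 0, 0, 0, 0, 0.04, 0, 0, 0, 0, 0.07, 0, 0, -0.02, -0.035, 0.08, 0, 0, -0.04, -0.07, 0.08, 0, 0, -0.06, -0.105, 0.08, 0, 0, -0.08, -0.14, 0.08, 0, 0, -0.1, -0.175, 0.08, 0, 0, -0.11, -0.21, 0.08, 0, 0, -0.113, -0.245, 0.08, 0, 0, -0.113, -0.277, 0.06, 0, 0, -0.113, -0.277, 0.04, 0, 0])

```text
clock: 8.62
tcp_pos: [0.4688, -0.2953, 0.1064]
orientation: [0.003, 0.681, 0.732, -0.001]
wrist_force: [0.6, 0.3, -0.6]
finger_gap: -0.0001
grip_force: 0.0
```

Run:
```python
from h import *
s=env.get_state();print(s["tcp_pos"],s["wrist_force"])
c=cam("side");I=c["pixels"][110:235,210:350,::-1];o=cv2.resize(I,(672,600),interpolation=cv2.INTER_CUBIC)
cv2.imwrite("pics/c.png",o)
```

```text
[ 0.46879839 -0.29534135  0.10636148] [ 0.62168824  0.33453021 -0.59964211]
```

View pics/c.png

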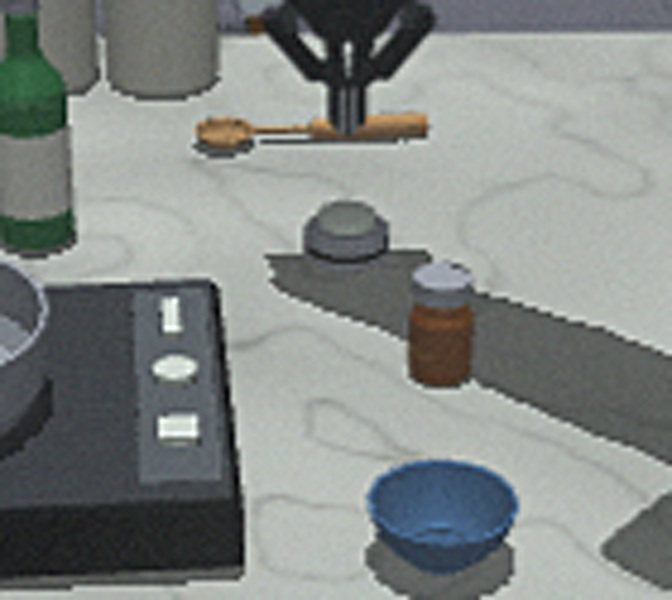

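The round key at (175,367) has sprung back, and the gripper hangs above the timer at (347,225). Descending onto the dome.

Call:
move_arm(moves=[0, 0, -0.015, 0, 0, 0, 0, -0.035, 0, 0, 0, 0, -0.045, 0, 0, 0, 0, -0.054, 0, 0, 0, 0, -0.054, 0, 0, 0, 0, -0.054, 0, 0])

```text
clock: 9.17
tcp_pos: [0.468, -0.2876, 0.0516]
orientation: [-0.0, 0.678, 0.735, -0.0]
wrist_force: [-0.2, 0.1, -0.2]
finger_gap: -0.0001
grip_force: 0.0
```

Call:
move_arm(moves=[0, 0, -0.002, 0, 0, 0, 0, -0.004, 0, 0, 0, 0, -0.006, 0, 0, 0, 0, -0.008, 0, 0, 0, 0, -0.008, 0, 0])

```text
clock: 9.58
tcp_pos: [0.4685, -0.2884, 0.0438]
orientation: [0.001, 0.679, 0.735, 0.0]
wrist_force: [0.3, -0.6, -1.0]
finger_gap: -0.0002
grip_force: 0.2
```

Call:
move_arm(moves=[0, 0, -0.001, 0, 0, 0, 0, -0.002, 0, 0, 0, 0, -0.003, 0, 0, 0, 0, -0.003, 0, 0])

```text
clock: 9.92
tcp_pos: [0.4683, -0.2883, 0.0406]
orientation: [0.0, 0.679, 0.734, 0.0]
wrist_force: [0.6, -0.2, 0.7]
finger_gap: 0.0003
grip_force: 0.5
```

Call:
move_arm(moves=[0, 0, -0.001, 0, 0, 0, 0, -0.0015, 0, 0, 0, 0, -0.0015, 0, 0])

```text
clock: 10.17
tcp_pos: [0.4682, -0.2882, 0.039]
orientation: [0.0, 0.679, 0.734, 0.0]
wrist_force: [0.7, -0.7, 0.9]
finger_gap: 0.0001
grip_force: 0.6
```

Call:
move_arm(moves=[0, 0, -0.0005, 0, 0, 0, 0, -0.0005, 0, 0, 0, 0, -0.0005, 0, 0])

```text
clock: 10.42
tcp_pos: [0.4681, -0.2882, 0.0386]
orientation: [-0.0, 0.679, 0.734, -0.0]
wrist_force: [0.2, -0.2, 1.6]
finger_gap: -0.0001
grip_force: 0.6
```

Depth is about 7 mm under light force. I'll retreat straight up and check.

Call:
move_arm(moves=[0, 0, 0.01, 0, 0, 0, 0, 0.03, 0, 0, 0, 0, 0.07, 0, 0, 0, 0, 0.11, 0, 0, 0, 0, 0.15, 0, 0, 0, 0, 0.19, 0, 0, -0.02, -0.03, 0.2, 0, 0, -0.04, -0.06, 0.2, 0, 0, -0.06, -0.09, 0.2, 0, 0, -0.08, -0.12, 0.2, 0, 0, -0.08, -0.12, 0.2, 0, 0, -0.08, -0.12, 0.2, 0, 0])

```text
clock: 11.42
tcp_pos: [0.3866, -0.4092, 0.2387]
orientation: [-0.0, 0.68, 0.733, 0.0]
wrist_force: [0.8, 0.4, 0.0]
finger_gap: 0.0001
grip_force: 0.0
```

Run:
```python
from h import *
from ov import C,T,circ
c=cam("side");o=np.zeros((600,800,3),np.uint8)
for i,p in enumerate((C["side"]["pixels"],c["pixels"])):
    o[:280,i*400:i*400+350]=cv2.resize(p[140:168,265:300,::-1],(350,280),interpolation=cv2.INTER_CUBIC)
o[290:600,:500]=cv2.resize(c["pixels"][140:295,130:380,::-1],(500,310),interpolation=cv2.INTER_CUBIC)
cv2.imwrite("pics/d.png",o);print(env.get_state()["wrist_force"])
```

```text
[-0.37209642 -0.1514608   0.37291778]
```

View pics/d.png

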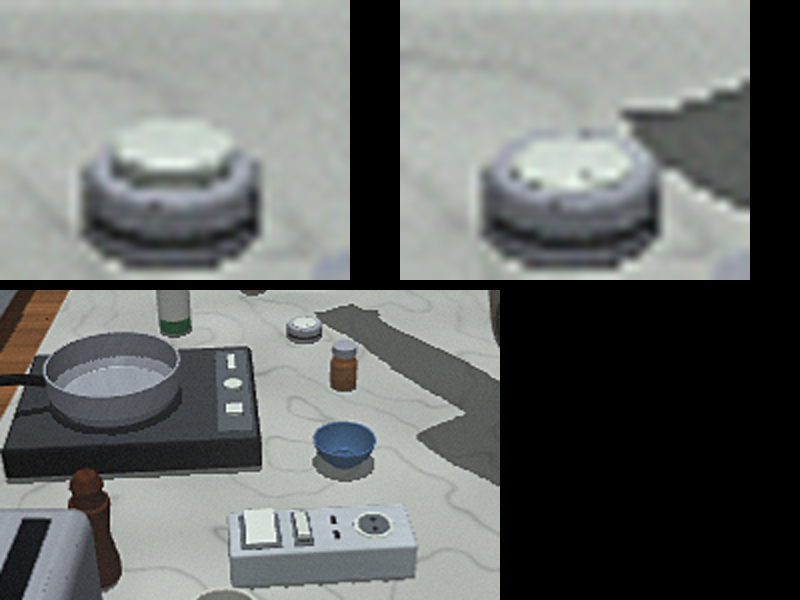

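The dome is down and the timer has not moved. The wide rocker is on, the round key is up, and everything else stands where it was.

```bash
python3 -c "
from workcell import env
print(env.hand_in())"
```

```text
the job is handed in; nothing more can be done
None
```

I tapped the wide rocker on, then the round key down (it sprang back up), then the timer dome down (it stayed down), and handed in the job after about 11.5 s, with no tap going above about 6 N up the tool and nothing else seen to move.

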